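Level the printer shelf on its foot

ROBOT

A 6-joint arm with a two-finger parallel gripper is mounted at the origin on the work surface. World frame = base frame: x ahead of the robot, y to its left, z up, the work surface at z = 0. Lengths are in m, angles in degrees, forces in N, time in s.
With the tool pointing down it reaches from about 0.35 to 0.875 m from the base axis. Payload 4.2 kg.
Tool frame: the origin (TCP) lies at the very end of the fingers, on their centre line; the grasp point (between the pads) lies behind it (r.grip_point_offset is the z of the grasp point in the tool frame, in m); z points along the fingers, y is the direction in which the jaws open and shut (so a half turn about z gives the same grasp; the last joint's range is limited). The gripper opens to 87 mm and grips with 3 to 60 N. Pads are 19 mm wide; open, the fingers measure 117 mm over their backs; the gripper's body (75 mm by 190 mm) begins 51 mm behind the grasp point.
Start: joints at [88.442, 22.042, 0.453, 0, -68.411, -14.817], TCP at [0.176, 0.6, 0.223] pointing down, gripper open.
Joint ranges: [-179.83, 179.83], [-69.29, 118.12], [-61.27, 80.66], [-181.25, 117.63], [-171.15, -9.14], [-177.46, 177.46]. Speed limits (degrees/s): [159.86, 159.86, 180, 180, 180, 180].

INTERFACE

Orientations are given as a 3x3 rotation matrix whose columns are the frame's x, y, z axes.
In Python, from station import r, capture, workorder gives the robot as it stands. The module is installed in compiled form; this text tells all that it offers.
- The arm moves only by the shell command python3 -m crank 'ROWS'. ROWS is JSON, a list of rows, each an object with "delta_rot": the turn, a rotation vector about the tool's x, y, z in rad, a list of three; "linear": the shift along the tool's x, y, z in m, a list of three; "gripper": the opening in per cent of the stroke, from 0 (shut) to 100 (fully open). A call has 1 to 10 rows; each row shifts and turns the commanded pose from where the row before left it, along the tool's axes as they then stand; what a row does not reach is not made up. A row lasts 1/8 s, in which the tool goes at most 62.5 mm and 10.7 degrees, less where a joint would pass 70% of its speed; a pose out of reach is approached as far as the arm can. A call is refused whole if a number of a shift passes 0.0625 or a number of a turn 0.188, either way. A call with a gripper value outside its range is refused whole. The fingers move at their own pace and stop on an object; the grip force is fixed at half the most. Time passes only in rows, so rows that do not move let the fingers close. It gives the time, the measured TCP pose, the force and the opening at its end, in the units of the state.
- r.sense(): the state, without advancing time (a new reading comes with each control period).
- capture(name): name is "scene" or "top"; returns a dict with "img" (420x560x3 uint8, blue, green, red), "fx", "fy", "cx", "cy" (pixels), "world_from_camera" (4x4, takes a point from camera to world coordinates). Camera axes: x right, y down, z forward; pixel columns grow to the right and rows downward; lengths in m; the calibration is good to about 2 mm. A picture is of the moment at which its call begins. There is no depth.
- workorder.finish_job(): hands the job in, once; it reports no verdict.
The state is a dict: "time_s": time; "joints": joint angles; "joint_velocities": joint speeds; "effort": joint torques, N m; "tcp_pos": TCP position; "ee_rot": TCP orientation; "wrist_force": force on the tool from outside, world axes, zero at the start; "moment": the same for the moment, N m; "gripper_width": opening from 0.0 (shut) to 1.0 (fully open).
Only numpy, scipy, OpenCV 4.12 (cv2) and the standard library are available. Lean on these libraries where they do the work, as an engineer would, in place of code of your own. Each camera call takes 0.05 s, during which the arm holds its last target.

TASK

Lay the spirit level on the printer's sprung plywood shelf, lengthwise from the hinge towards the winged levelling foot, and turn the foot's wing until the bubble sits between its two lines while the level is pressed down so that the shelf stands on its foot. Finish holding: keep pressing firmly down on the level alone, hand off the wing, with the bubble centred. Leave the other things on the bench where they are, and do not press with brute force.

Things in the scene. Friction and masses are not known exactly. Their poses are not given: they have to be found in the camera images.
- level_center (a point): Spirit level, loose, aluminium, 150 long (its x) x 26 wide (y), 0.25 kg; this point is its centre, 20 above its flat underside, z up. The rail is 18 high; a block 28 long x 26 wide in the middle rises to 40 above the underside: grip it there across its width. The vial lies on the rail towards +x, a black rubber strip towards -x. It may be laid either way round.
- level_top (a point): Centre of the flat top (28 x 26) of the level's middle block, 40 above its underside: the place to press. Press with shut fingertips: a level still gripped follows the hand, not the shelf.
- vial_mid (a point): Middle of the level's clear vial (53 long, 13 diameter), 46 from the level's middle towards its +x end; two black line rings stand 10 either side of it.
- bubble (a joint): Offset of the bubble's centre (white, 14 long) from the vial's middle, m, positive towards the level's +x end; range +-0.018. It drifts to the higher end, 0.011 m at 0.016 rad of tilt, and takes about 2 s to settle. Centred: the whole bubble is between the lines (within 0.003 m of 0).
- shelf_top (a point): Middle of the top face of the plywood shelf, 200 (x) x 270 (y) x 12, z normal to the face; 61 above the bench when level. It is hinged along its -y edge to a fixed black steel base. Lay the level between the hinge and the wing. Springs lift the +y edge to a stop 0.045 rad up, the foot hanging clear.
- knob_grip (a point): Grip point of the foot's wing, on its turning axis, 30 above the shelf's top, 105 from the shelf's middle towards +y. Black wing 46 long (x) x 13 thick (y) x 30 high, 10 to 40 above the shelf: grip across its thickness from above. It stays where left. Turning counter-clockwise from above draws the foot in, lowering the pressed shelf: the bubble moves 0.0114 m a radian towards the hinge.
- shelf: The same shelf with its wing and foot; origin on the hinge line, 140 from the shelf's middle and 6 below the top. Pressing 4 to 7 N on the level lowers the shelf until the foot stands on its steel disc, where it stops firmly; only then does the bubble tell how the foot is set. About 10 N is a firm press, 45 N too much.
- foot: The levelling foot's rubber end (26 diameter) under the shelf below the wing; origin at its underside. It moves 4 mm a radian of the wing. At the start it is always screwed out too far, so the pressed shelf is high on this side; 0.5 to 1.4 rad counter-clockwise is needed.
- puck: Loose steel disc, 48 diameter x 12, on the stand's base under the foot; origin at the centre of its underside. Leave it.
- level: The same spirit level; origin at the centre of its underside.
- nozzle_jar: Bystander: small jar, 48 diameter x 55, origin under its centre.
- glue_stick: Bystander: standing glue stick, 28 diameter x 90, origin under its centre.
- part_box: Bystander: cardboard box 70 x 100 x 45, origin under its centre.
- tape: Bystander: roll of tape lying flat, 90 diameter x 24, origin under its centre.
- scraper: Bystander: scraper lying flat on the bench.
- printed_rook: Bystander: grey printed chess rook, 34 diameter x 52, origin under its centre.
- spool: Bystander: small spool lying flat, 144 diameter x 50, origin under its centre.
Things that resemble listed ones, but are neither listed nor needed, are in the scene too. Of the things like the level, leave any that is pink or red; of the rest the larger one is meant.

How it is judged (in metres and radians):
On the way:
1. the level lies flat on the shelf, lengthwise from hinge to foot (z of level_center in the frame of shelf_top between 0.014 and 0.027 m and x of level_center in the frame of shelf_top between -0.09 and 0.09 m and y of level_center in the frame of shelf_top between -0.08 and 0.05 m and angle between the x axis of level_center and the y axis of shelf_top, either way round below 0.2 rad and angle between the z axis of level_center and the z axis of shelf_top, either way round below 0.03 rad and contact force between level and shelf above 0.8 N), for 0.2 s.
At the end, for the whole second after the job is handed in: Level flat and lengthwise (0.2 rad) on the shelf between hinge and wing, fingers pressing it over 3 N, it pressing the shelf over 5 N; foot standing on its disc; robot not touching shelf or wing; bubble within 3.2 mm of the middle, shelf within 0.0065 rad of level (z of level_center in the frame of shelf_top between 0.014 and 0.027 m and x of level_center in the frame of shelf_top between -0.09 and 0.09 m and y of level_center in the frame of shelf_top between -0.08 and 0.05 m and angle between the x axis of level_center and the y axis of shelf_top, either way round below 0.2 rad and angle between the z axis of level_center and the z axis of shelf_top, either way round below 0.03 rad and contact force between level and shelf above 5 N and contact force between the fingers and level above 3 N and contact force between foot and puck above 0.4 N and contact force between each of the arm, the fingers and shelf below 0.5 N and value of joint bubble between -0.0032 and 0.0032 m and angle between shelf_top's own z axis and vertical below 0.0065 rad); the arm keeps its last pose, push and grip.
It fails at once if the level is pressed onto the shelf with more than 45 N (contact force between level and shelf above 45 N).
It fails at once if a bystander is moved more than 30 mm (distance of any of nozzle_jar, glue_stick, part_box, tape, scraper, printed_rook, spool from where it was at the start of the episode above 0.03 m).
It also fails if it takes over 72 s, if anything falls off the work surface, if the arm or the gripper's body presses on something with over 40 N, if the wrist force passes 120 N, or if a joint passes its speed limit or range.

## Working session

There is one attempt and no reset: what is moved stays moved. The work goes in short steps, Python scripts to look and compute and a shell command to move; the robot and the scene stay as the last step left them, time stands still between calls to the robot, and variables do not carry over. Pictures are saved under pics/ and viewed, and the job is handed in when it is done.

```bash
mkdir -p pics; cat > h.py <<'E'
import numpy as np, cv2
from station import r, capture, workorder
def snap(n,f):
    c=capture(n); cv2.imwrite('pics/%s.png'%f,c['img']); np.savez('%s.npz'%f,**{k:np.array(v) for k,v in c.items()}); return c
def load(f): return dict(np.load('%s.npz'%f))
def ray(c,u,v):
    T=np.array(c['world_from_camera']); d=T[:3,:3]@np.array([(u-c['cx'])/c['fx'],(v-c['cy'])/c['fy'],1]); return T[:3,3],d
def onz(c,u,v,z):
    o,d=ray(c,u,v); return o+d*(z-o[2])/d[2]
def proj(c,p):
    T=np.linalg.inv(np.array(c['world_from_camera'])); q=T[:3,:3]@np.array(p)+T[:3,3]; return c['fx']*q[0]/q[2]+c['cx'],c['fy']*q[1]/q[2]+c['cy']
def tri(c1,p1,c2,p2):
    o1,d1=ray(c1,*p1);o2,d2=ray(c2,*p2)
    s=np.linalg.lstsq(np.c_[d1,-d2],o2-o1,rcond=None)[0]
    a=o1+s[0]*d1;b=o2+s[1]*d2; return (a+b)/2,np.linalg.norm(a-b)
E
python3 - <<'E'
from h import *
for n in('scene','top'):
    c=snap(n,n+'0'); print(n,c['fx'],np.round(c['world_from_camera'],3).tolist())
    cv2.imwrite('pics/%s0b.png'%n,cv2.resize(c['img'],(800,600)))
s=r.sense(); print(s, r.grip_point_offset)
E
```

```text
scene 431.20228121250796 [[-0.536, 0.489, -0.688, 1.367], [0.844, 0.309, -0.438, 0.591], [-0.002, -0.816, -0.578, 0.811], [0.0, 0.0, 0.0, 1.0]]
top 406.1140030595626 [[0.023, -0.997, 0.077, 0.404], [-1.0, -0.023, 0.008, 0.049], [-0.006, -0.077, -0.997, 1.504], [0.0, 0.0, 0.0, 1.0]]
{'time_s': 0.1, 'joints': array([ 8.84410004e+01,  2.20840392e+01,  3.87911576e-01, -2.47805445e-02,
       -6.84109839e+01, -1.48187882e+01]), 'joint_velocities': array([-0.02770422, -0.11788372,  0.23690596,  0.05082192, -0.00368604,
       -0.17393138]), 'effort': array([-4.92430263e-04, -3.91690636e+01,  1.87935215e+01,  4.23193485e+00,
        1.34292120e-02, -8.17506975e-05]), 'tcp_pos': array([0.17604218, 0.5991358 , 0.22159686]), 'ee_rot': array([[ 9.59378390e-01, -2.82122136e-01, -4.52871815e-04],
       [-2.82122486e-01, -9.59376595e-01, -1.85778179e-03],
       [ 8.96467481e-05,  1.91008103e-03, -9.99998172e-01]]), 'wrist_force': array([0.30922822, 0.09803825, 0.18045492]), 'moment': array([-0.00198551,  0.01369469, -0.00477794]), 'gripper_width': 0.9994470289251104} -0.0187
```

View pics/scene0b.png

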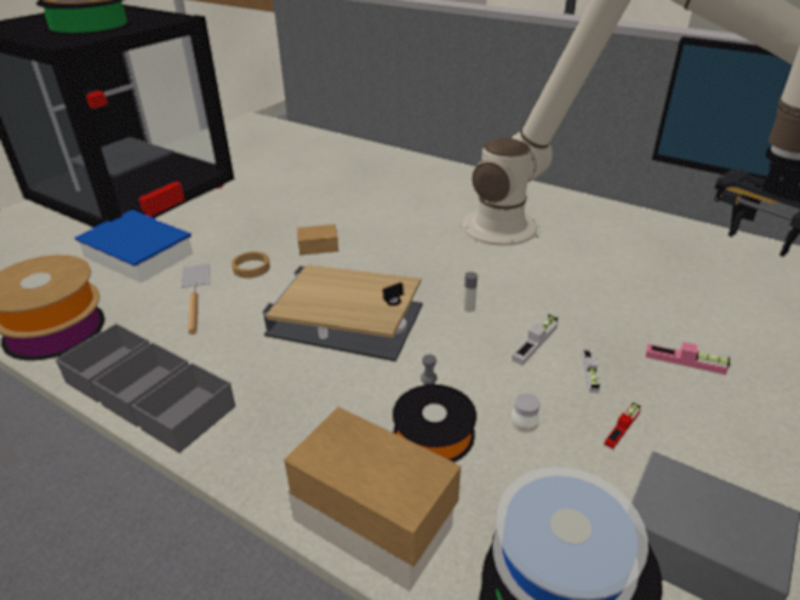

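View pics/top0b.png

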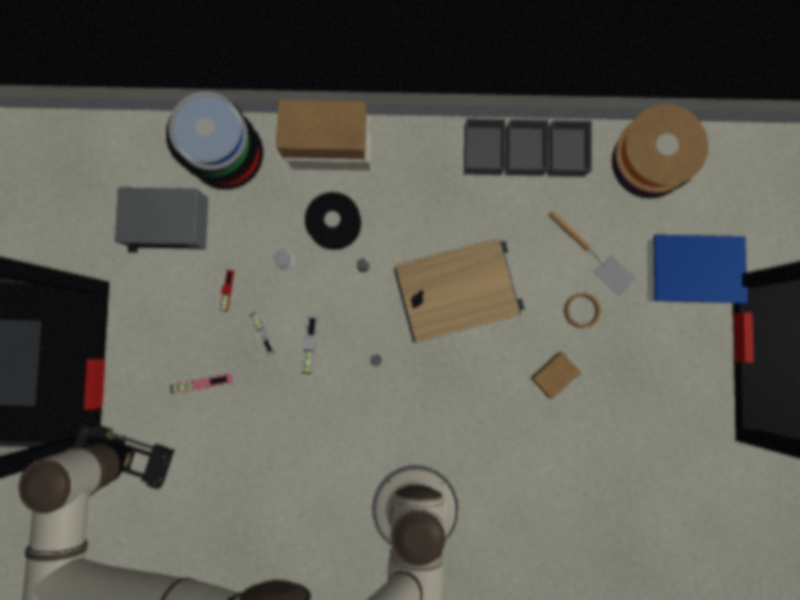

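The scene view shows the larger grey level at about (535,338) of the 800-wide picture. The smaller grey one is at (591,368), with pink and red ones beside it. The shelf is around (345,300), with its black wing at (394,293). In the top view the level is at (310,345), the shelf at (460,290) and the wing at (417,298).

```bash
python3 - <<'E'
from h import *
t=load('top0')['img'];s=load('scene0')['img']
a=cv2.resize(t[155:275,150:375],None,fx=3.5,fy=3.5,interpolation=cv2.INTER_CUBIC); cv2.imwrite('pics/tc.png',a)
b=cv2.resize(s[180:300,170:430],None,fx=3,fy=3,interpolation=cv2.INTER_CUBIC); cv2.imwrite('pics/sc.png',b)
E
```

```text
(no output)
```

View pics/tc.png

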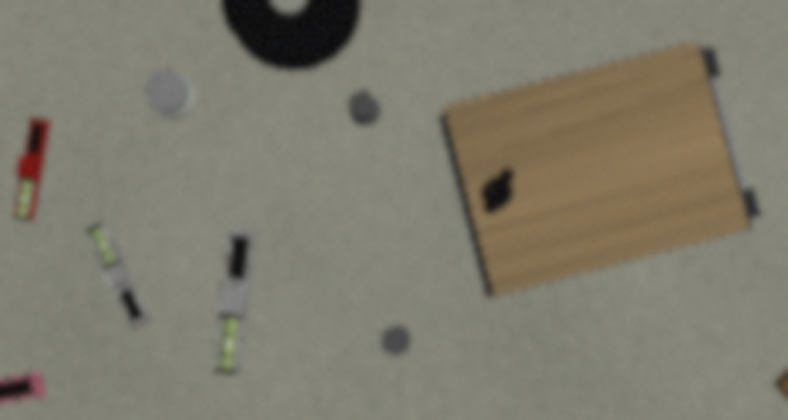

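View pics/sc.png

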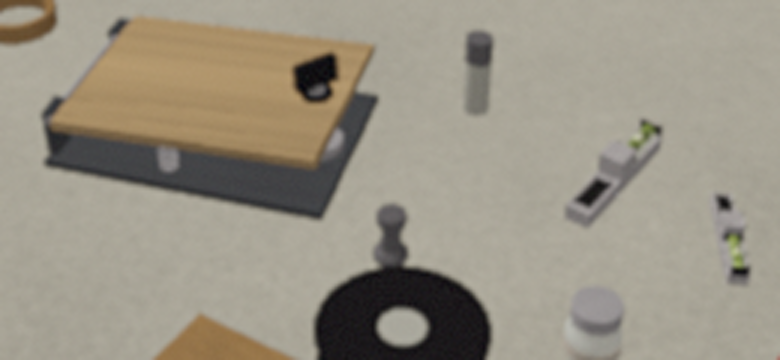

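```bash
python3 - <<'E'
from h import *
c=load('top0');s=load('scene0')
T=lambda u,v:(u/3.5+150-.36,v/3.5+155-.36)
S=lambda u,v:(u/3+170-.33,v/3+180-.33)
A=onz(c,*T(240,237),.018);B=onz(c,*T(227,372),.018)
print('level ends',A,B,np.linalg.norm(A-B),(A+B)/2,np.degrees(np.arctan2(*(B-A)[1::-1])))
# block top tri
print('blocktop',onz(c,*T(233,297),.04),onz(s,*S(618,155),.04))
t_='A1 free-u'; 
P=[onz(c,*T(443,113),.073),onz(c,*T(490,296),.073),onz(c,*T(698,43),.061),onz(c,*T(750,228),.061)]
for p in P: print(p)
print(np.linalg.norm(P[0]-P[1]),np.linalg.norm(P[2]-P[3]),np.linalg.norm(P[0]-P[2]),np.linalg.norm(P[1]-P[3]))
for a,b in (((443,113),(318,163)),((490,296),(375,46)),((698,43),(50,127)),((750,228),(128,18))):print(tri(c,T(*a),s,S(*b)))
m=sum(P)/4;print('mid',m)
y=(P[0]+P[1]-P[2]-P[3]);y/=np.linalg.norm(y);print('shelf y',y,np.degrees(np.arctan2(y[1],y[0])))
# wing: dark mask
for n,im,x0,x1,y0,y1 in (('t',c,275,310,195,225),('s',s,262,290,195,217)):
    g=im['img'][y0:y1,x0:x1].max(2)<60
    v,u=np.nonzero(g); print(n,len(u),u.mean()+x0,v.mean()+y0, u.min()+x0,u.max()+x0,v.min()+y0,v.max()+y0)
print(onz(c,*T(497,190),.1))
E
```

```text
level ends [0.47454327 0.27386751 0.018     ] [0.33380935 0.28259901 0.018     ] 0.14100452230361737 [0.40417631 0.27823326 0.018     ] 176.44977183493063
blocktop [0.41160214 0.2756397  0.04      ] [0.4170765  0.28068017 0.04      ]
[0.60247548 0.06378605 0.073     ]
[0.41838424 0.01231434 0.073     ]
[ 0.68228493 -0.19591873  0.061     ]
[ 0.49344501 -0.25041671  0.061     ]
0.19115157226629342 0.19654654534132457 0.27195609679101557 0.2735063483991706
(array([0.60424466, 0.06306376, 0.06393591]), np.float64(0.0019197514702195037))
(array([0.41926587, 0.01079144, 0.07005272]), np.float64(0.0033568206435583736))
(array([ 0.68424445, -0.19765258,  0.05092114]), np.float64(5.141787690308555e-05))
(array([ 0.49616239, -0.25488259,  0.05485252]), np.float64(0.007747793408912907))
mid [ 0.54914741 -0.09255876  0.067     ]
shelf y [-0.28393859  0.95783231  0.04400153] 106.51186328266905
t 57 291.82456140350877 209.26315789473685 288 295 204 214
s 127 274.88188976377955 205.0551181102362 269 281 199 213
[0.52305442 0.00823785 0.1       ]
```

The points agree: the level block centre is near (0.412, 0.277) with its vial facing -x, the shelf's y axis is at about 106.5°, and the wing is near (0.522, 0.008). Next I work out the move to above the level.

```bash
cat >> h.py <<'E'
def goto(p=None,yaw=None):
    s=r.sense(); R=s['ee_rot']; y=np.degrees(np.arctan2(R[1,0],R[0,0]))
    print('t',round(s['time_s'],2),'tcp',np.round(s['tcp_pos'],4),'yaw',round(y,2),'tilt',np.round(R[:,2],4),'F',np.round(s['wrist_force'],1),'g',round(s['gripper_width'],3))
    if p is not None: print('tool shift',np.round(R.T@(np.array(p)-s['tcp_pos']),4))
    if yaw is not None: print('rz',round(-np.radians(yaw-y),4))
E
python3 - <<'E'
from h import *
goto([.412,.277,.12],-3.5)
E
```

```text
t 0.1 tcp [0.176  0.5991 0.2216] yaw -16.39 tilt [-5.0e-04 -1.9e-03 -1.0e+00] F [0.3 0.1 0.2] g 0.999
tool shift [0.3172 0.2423 0.1021]
rz -0.2249
```

```bash
python3 -m crank '[{"delta_rot":[0,0,0],"linear":[0.0396,0.0303,0.005],"gripper":100},{"delta_rot":[0,0,0],"linear":[0.0396,0.0303,0.005],"gripper":100},{"delta_rot":[0,0,0],"linear":[0.0396,0.0303,0.005],"gripper":100},{"delta_rot":[0,0,0],"linear":[0.0396,0.0303,0.005],"gripper":100},{"delta_rot":[0,0,0],"linear":[0.0396,0.0303,0.01],"gripper":100},{"delta_rot":[0,0,0],"linear":[0.0396,0.0303,0.01],"gripper":100},{"delta_rot":[0,0,0],"linear":[0.0396,0.0303,0.01],"gripper":100},{"delta_rot":[0,0,0],"linear":[0.04,0.0302,0.01],"gripper":100},{"delta_rot":[0,0,-0.1125],"linear":[0,0,0.02],"gripper":100},{"delta_rot":[0,0,-0.1125],"linear":[0,0,0.02],"gripper":100}]'; python3 - <<'E'
from h import *
goto([.412,.277,.010],-3.5)
c=snap('scene','scene1');cv2.imwrite('pics/s1c.png',cv2.resize(c['img'][150:310,280:520],None,fx=3.3,fy=3.3,interpolation=cv2.INTER_CUBIC))
E
```

```text
time_s: 1.35
tcp_pos: [0.4125, 0.2768, 0.1218]
ee_rot: [[0.998, -0.059, -0.0], [-0.059, -0.998, -0.0], [-0.0, 0.0, -1.0]]
wrist_force: [0.6, 0.0, 0.2]
gripper_width: 0.998
t 1.35 tcp [0.4125 0.2768 0.1218] yaw -3.39 tilt [-3.e-04 -1.e-04 -1.e+00] F [0.6 0.  0.2] g 0.998
tool shift [-0.0005 -0.0002  0.1118]
rz 0.002
```

View pics/s1c.png

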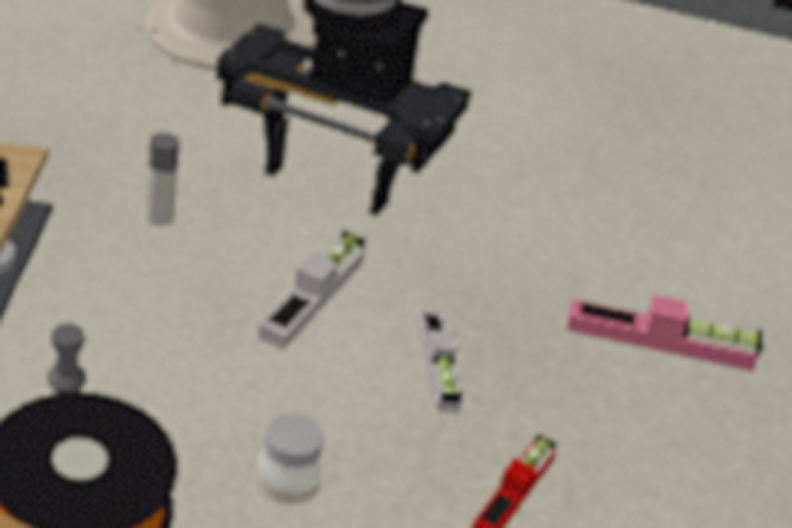

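The open hand stands above the grey level's block, which is at about (316,272) in the crop. Nothing is in the way, so I descend and grip.

```bash
python3 -m crank '[{"delta_rot":[0,0,0],"linear":[-0.0005,0,0.03],"gripper":100},{"delta_rot":[0,0,0],"linear":[0,0,0.03],"gripper":100},{"delta_rot":[0,0,0],"linear":[0,0,0.03],"gripper":100},{"delta_rot":[0,0,0],"linear":[0,0,0.022],"gripper":100},{"delta_rot":[0,0,0],"linear":[0,0,0],"gripper":0},{"delta_rot":[0,0,0],"linear":[0,0,0],"gripper":0},{"delta_rot":[0,0,0],"linear":[0,0,0],"gripper":0},{"delta_rot":[0,0,0],"linear":[0,0,0],"gripper":0},{"delta_rot":[0,0,0],"linear":[0,0,0],"gripper":0},{"delta_rot":[0,0,0],"linear":[0,0,0],"gripper":0}]'; python3 -m crank '[{"delta_rot":[0,0,0],"linear":[0,0,-0.03],"gripper":0},{"delta_rot":[0,0,0],"linear":[0,0,-0.04],"gripper":0},{"delta_rot":[0,0,0],"linear":[0,0,-0.04],"gripper":0},{"delta_rot":[0,0,0],"linear":[0,0,-0.03],"gripper":0}]'; python3 - <<'E'
from h import *
mid=np.array([.5495,-.0925]); y=np.array([np.cos(np.radians(106.5)),np.sin(np.radians(106.5))])
p=mid-0.03*y; print(p)
goto([*p,.15],-73.5)
c=snap('scene','scene2');cv2.imwrite('pics/s2c.png',cv2.resize(c['img'][130:310,180:450],None,fx=2.9,fy=2.9,interpolation=cv2.INTER_CUBIC))
E
```

```text
time_s: 2.65
tcp_pos: [0.4118, 0.2778, 0.0108]
ee_rot: [[0.998, -0.061, 0.0], [-0.061, -0.998, 0.0], [0.0, -0.0, -1.0]]
wrist_force: [0.8, -0.7, -0.5]
gripper_width: 0.4
time_s: 3.15
tcp_pos: [0.4113, 0.2775, 0.1516]
ee_rot: [[0.998, -0.061, -0.0], [-0.061, -0.998, 0.0], [-0.0, -0.0, -1.0]]
wrist_force: [-0.4, 0.2, -2.9]
gripper_width: 0.291
[ 0.55802046 -0.12126459]
t 3.15 tcp [0.4113 0.2775 0.1516] yaw -3.51 tilt [-4.e-04  3.e-04 -1.e+00] F [-0.4  0.2 -2.9] g 0.291
tool shift [0.1708 0.389  0.0014]
rz 1.2216
```

View pics/s2c.png

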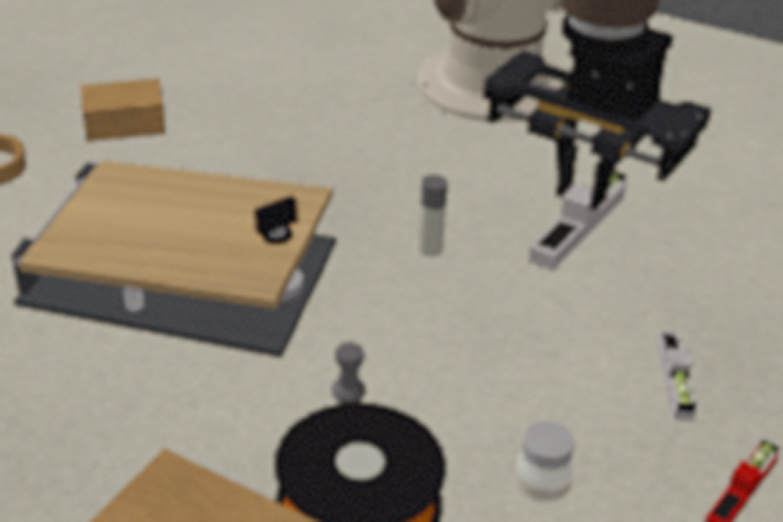

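```bash
python3 - <<'E'
from h import *
c=load('scene2')
for z in (.12,.13,.14,.15,.16):
    # rail centre, far end top (z underside z): ends
    out=[]
    for x in (.075,-.075):
      for w in(.013,-.013):
        for h in (0,.018):
          u,v=proj(c,[.4113+x*.998-w*.06*0,.2775-.06*x+w,z+h]); out.append((round((u-180)*2.9),round((v-130)*2.9)))
    print(z,out)
E
```

```text
0.12 [(553, 267), (555, 251), (527, 258), (529, 242), (623, 192), (625, 177), (598, 185), (600, 170)]
0.13 [(554, 258), (556, 242), (528, 249), (530, 233), (624, 184), (627, 169), (599, 176), (601, 161)]
0.14 [(555, 249), (557, 233), (529, 240), (531, 224), (625, 176), (628, 160), (600, 168), (603, 152)]
0.15 [(556, 240), (559, 224), (530, 231), (532, 215), (627, 167), (630, 151), (602, 159), (604, 144)]
0.16 [(558, 231), (560, 215), (531, 222), (533, 206), (628, 158), (631, 142), (603, 151), (605, 135)]
```

The level is held with the gripper width at 25 mm. The picture puts its underside near z = 0.12, so the fingers hold only the top 8 mm of the block. That is enough for a gentle carry. I raise it while turning.

```bash
python3 -m crank '[{"delta_rot":[0,0,0.1],"linear":[0,0,-0.005],"gripper":0},{"delta_rot":[0,0,0.15],"linear":[0,0,-0.005],"gripper":0},{"delta_rot":[0,0,0.17],"linear":[0,0,-0.005],"gripper":0},{"delta_rot":[0,0,0.18],"linear":[0,0,-0.005],"gripper":0},{"delta_rot":[0,0,0.18],"linear":[0,0,-0.005],"gripper":0},{"delta_rot":[0,0,0.17],"linear":[0,0,-0.005],"gripper":0},{"delta_rot":[0,0,0.15],"linear":[0,0,-0.005],"gripper":0},{"delta_rot":[0,0,0.1216],"linear":[0,0,0],"gripper":0},{"delta_rot":[0,0,0],"linear":[0,0,0],"gripper":0}]'; python3 - <<'E'
from h import *
goto([.5580,-.1213,.15],-73.5)
c=snap('scene','scene3');cv2.imwrite('pics/s3c.png',cv2.resize(c['img'][130:310,180:450],None,fx=2.9,fy=2.9,interpolation=cv2.INTER_CUBIC))
E
```

```text
time_s: 4.32
tcp_pos: [0.4109, 0.2772, 0.1843]
ee_rot: [[0.285, -0.958, -0.002], [-0.958, -0.285, -0.001], [0.001, 0.002, -1.0]]
wrist_force: [0.0, 0.6, -3.2]
gripper_width: 0.291
t 4.33 tcp [0.4109 0.2772 0.1843] yaw -73.42 tilt [-0.002  -0.0015 -1.    ] F [ 0.   0.6 -3.2] g 0.291
tool shift [ 0.4238 -0.0273  0.0346]
rz 0.0014
```

View pics/s3c.png

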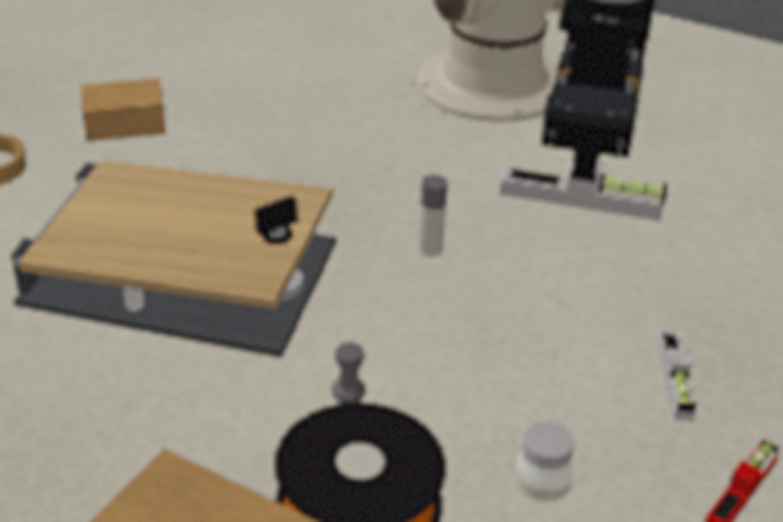

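The level is held flat and turned, running from (503,188) to (665,205) in the crop, with the vial towards the wing end. I carry it across.

```bash
python3 -m crank '[{"delta_rot":[0,0,0],"linear":[0.024,-0.002,0],"gripper":0},{"delta_rot":[0,0,0],"linear":[0.044,-0.003,0],"gripper":0},{"delta_rot":[0,0,0],"linear":[0.055,-0.0035,0],"gripper":0},{"delta_rot":[0,0,0],"linear":[0.055,-0.0035,0],"gripper":0},{"delta_rot":[0,0,0],"linear":[0.055,-0.0035,0],"gripper":0},{"delta_rot":[0,0,0],"linear":[0.055,-0.0035,0],"gripper":0},{"delta_rot":[0,0,0],"linear":[0.055,-0.0033,0],"gripper":0},{"delta_rot":[0,0,0],"linear":[0.0438,-0.003,0],"gripper":0},{"delta_rot":[0,0,0],"linear":[0.027,-0.002,0],"gripper":0},{"delta_rot":[0,0,0],"linear":[0.01,0,0],"gripper":0}]'; python3 - <<'E'
from h import *
goto([.5580,-.1213,.102],-73.5)
c=snap('scene','scene4');cv2.imwrite('pics/s4c.png',cv2.resize(c['img'][130:310,150:420],None,fx=2.9,fy=2.9,interpolation=cv2.INTER_CUBIC))
E
```

```text
time_s: 5.62
tcp_pos: [0.5583, -0.1222, 0.1845]
ee_rot: [[0.284, -0.959, -0.002], [-0.959, -0.284, 0.0], [-0.001, 0.002, -1.0]]
wrist_force: [0.2, 0.4, -3.7]
gripper_width: 0.295
t 5.62 tcp [ 0.5583 -0.1222  0.1845] yaw -73.52 tilt [-1.7e-03  1.0e-04 -1.0e+00] F [ 0.2  0.4 -3.7] g 0.295
tool shift [-0.0008 -0.0001  0.0825]
rz -0.0004
```

View pics/s4c.png

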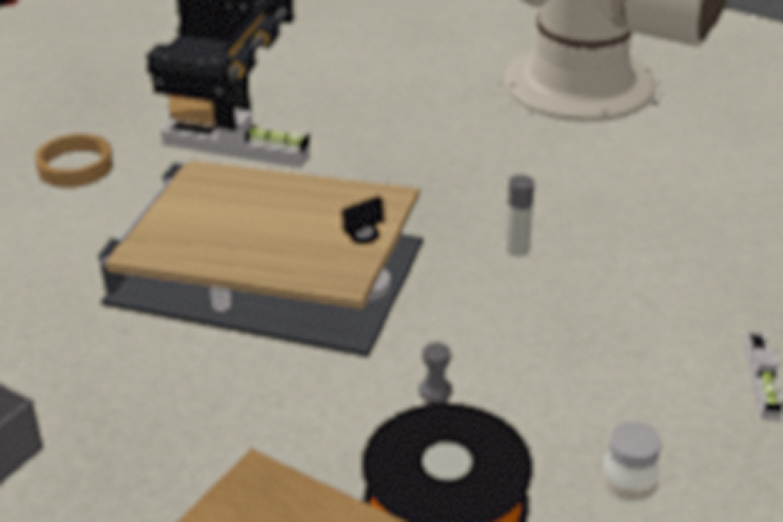

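```bash
python3 -m crank '[{"delta_rot":[0,-0.043,0],"linear":[0,0,0],"gripper":0},{"delta_rot":[0,0,0],"linear":[-0.001,0,0.02],"gripper":0},{"delta_rot":[0,0,0],"linear":[0,0,0.03],"gripper":0},{"delta_rot":[0,0,0],"linear":[0,0,0.02],"gripper":0},{"delta_rot":[0,0,0],"linear":[0,0,0.004],"gripper":0},{"delta_rot":[0,0,0],"linear":[0,0,0],"gripper":0}]';for i in 1 2 3 ;do python3 -m crank '[{"delta_rot":[0,0,0],"linear":[0,0,0.002],"gripper":0},{"delta_rot":[0,0,0],"linear":[0,0,0],"gripper":0}]' | grep -v rot;done
```

```text
time_s: 6.42
tcp_pos: [0.5575, -0.1162, 0.1121]
ee_rot: [[0.286, -0.958, -0.012], [-0.957, -0.286, 0.041], [-0.043, -0.0, -0.999]]
wrist_force: [0.8, -0.8, -2.3]
gripper_width: 0.291
time_s: 6.68
tcp_pos: [0.5575, -0.1166, 0.1103]
wrist_force: [0.4, -0.8, -2.5]
gripper_width: 0.289
time_s: 6.92
tcp_pos: [0.557, -0.1166, 0.1076]
wrist_force: [-0.2, 0.3, -3.2]
gripper_width: 0.29
time_s: 7.18
tcp_pos: [0.557, -0.1165, 0.1054]
wrist_force: [0.3, -0.5, -2.6]
gripper_width: 0.287
```

```bash
for i in 1 2 ;do python3 -m crank '[{"delta_rot":[0,0,0],"linear":[0.001,0,0.002],"gripper":0},{"delta_rot":[0,0,0],"linear":[0,0,0],"gripper":0}]' | grep -v rot;done; for i in 1 2 3 ;do python3 -m crank '[{"delta_rot":[0,0,0],"linear":[0,0,0.0015],"gripper":0},{"delta_rot":[0,0,0],"linear":[0,0,0],"gripper":0}]' | grep -v rot;done
```

```text
time_s: 7.42
tcp_pos: [0.5573, -0.1175, 0.1034]
wrist_force: [-0.2, -1.0, -2.5]
gripper_width: 0.296
time_s: 7.68
tcp_pos: [0.558, -0.1183, 0.1022]
wrist_force: [-1.3, 0.4, 0.7]
gripper_width: 0.291
time_s: 7.92
tcp_pos: [0.5579, -0.1178, 0.1006]
wrist_force: [-1.9, 3.9, 4.3]
gripper_width: 0.288
time_s: 8.18
tcp_pos: [0.558, -0.1178, 0.0994]
wrist_force: [-2.5, 4.9, 5.6]
gripper_width: 0.292
time_s: 8.43
tcp_pos: [0.5582, -0.1178, 0.0992]
wrist_force: [-4.0, 5.6, 12.6]
gripper_width: 0.287
```

```bash
python3 -m crank '[{"delta_rot":[0,0,0],"linear":[0,0,-0.002],"gripper":0},{"delta_rot":[0,0,0],"linear":[0,0,-0.0017],"gripper":0},{"delta_rot":[0,0,0],"linear":[0,0,0],"gripper":50},{"delta_rot":[0,0,0],"linear":[0,0,0],"gripper":60},{"delta_rot":[0,0,0],"linear":[0,0,0],"gripper":60},{"delta_rot":[0,0,0],"linear":[0,0,0],"gripper":60},{"delta_rot":[0,0,0],"linear":[0,0,-0.03],"gripper":60},{"delta_rot":[0,0,0],"linear":[0,0,-0.04],"gripper":60},{"delta_rot":[0,0.043,0],"linear":[0,0,-0.03],"gripper":60}]'|grep -v rot; python3 - <<'E'
from h import *
goto()
for n in('scene','top'):
    c=snap(n,n+'5'); y,x=(130,150) if n=='scene' else (140,240)
    cv2.imwrite('pics/%s5c.png'%n,cv2.resize(c['img'][y:y+120,x:x+160],None,fx=4.8,fy=4.8,interpolation=cv2.INTER_CUBIC))
E
```

```text
time_s: 9.55
tcp_pos: [0.5596, -0.1231, 0.2024]
wrist_force: [0.3, -0.5, -0.9]
gripper_width: 0.596
t 9.55 tcp [ 0.5596 -0.1231  0.2024] yaw -73.54 tilt [ 0.0022 -0.0012 -1.    ] F [ 0.3 -0.5 -0.9] g 0.596
```

View pics/scene5c.png

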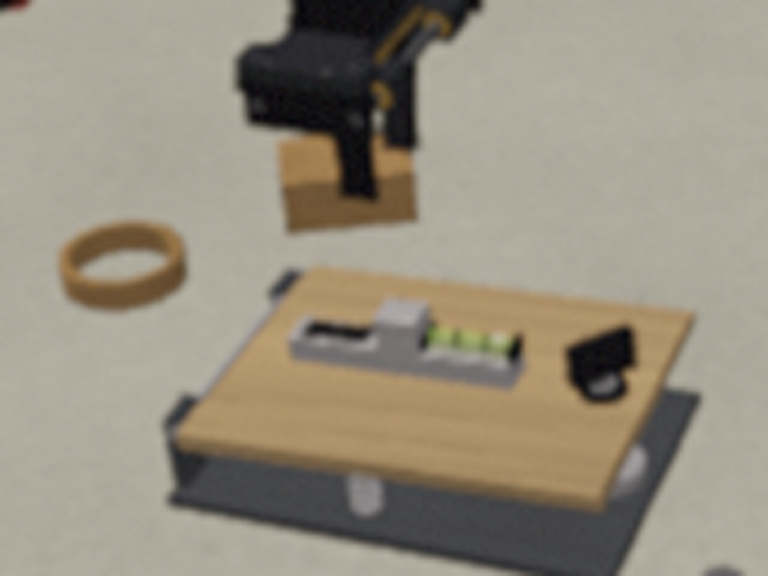

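View pics/top5c.png

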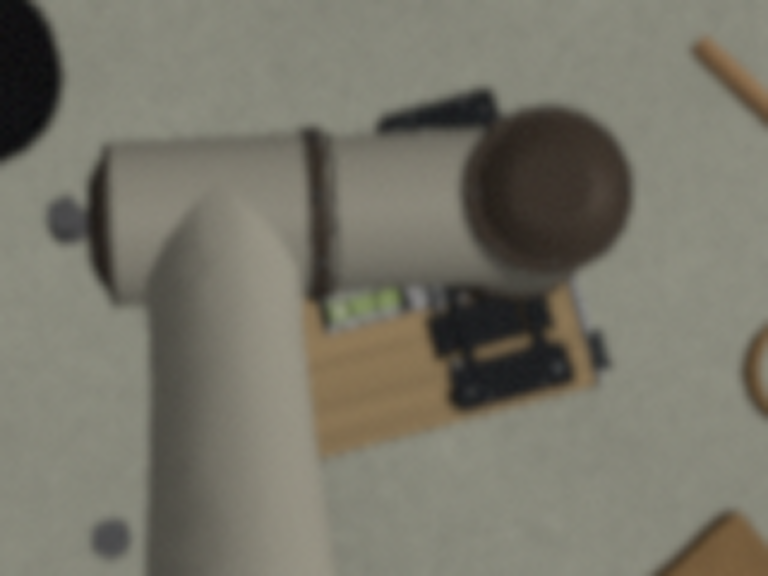

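The level lies flat on the shelf between hinge and wing, with the block top at (403,312) and the vial from (428,335) to (520,345) in the crop. The bubble is at the wing end, as expected with the shelf raised. Next I press with shut fingers to get a first reading.

```bash
python3 - <<'E'
from h import *
c=load('scene5')
b=onz(c,403/4.8+150-.4,312/4.8+130-.4,.106); print(b)
goto([.558,-.118,.125],-73.5)
E
```

```text
[ 0.56044163 -0.11608631  0.106     ]
t 9.65 tcp [ 0.5607 -0.1224  0.2047] yaw -73.4 tilt [ 0.0078 -0.0014 -1.    ] F [-1.  -0.4  0.1] g 0.598
tool shift [-0.0052  0.0019  0.0796]
rz 0.0018
```

```bash
python3 -m crank '[{"delta_rot":[0,0,0],"linear":[-0.005,0.001,0.03],"gripper":0},{"delta_rot":[0,0,0],"linear":[0,0,0.03],"gripper":0},{"delta_rot":[0,0,0],"linear":[0,0,0.014],"gripper":0},{"delta_rot":[0,0,0],"linear":[0,0,0],"gripper":0},{"delta_rot":[0,0,0],"linear":[0,0,0],"gripper":0},{"delta_rot":[0,0,0],"linear":[0,0,0],"gripper":0},{"delta_rot":[0,0,0],"linear":[0,0,0],"gripper":0}]'|grep -v rot; python3 - <<'E'
from h import *
goto([.559,-.117,.110])
E
```

```text
time_s: 10.52
tcp_pos: [0.5569, -0.1178, 0.1275]
wrist_force: [-0.4, 0.4, -0.3]
gripper_width: 0.011
t 10.53 tcp [ 0.5569 -0.1178  0.1275] yaw -73.47 tilt [ 1.5e-03  1.0e-04 -1.0e+00] F [-0.4  0.4 -0.3] g 0.011
tool shift [-0.0002 -0.0022  0.0175]
```

```bash
python3 -m crank '[{"delta_rot":[0,0,0],"linear":[0,-0.0015,0.012],"gripper":0},{"delta_rot":[0,0,0],"linear":[0,0,0.005],"gripper":0},{"delta_rot":[0,0,0],"linear":[0,0,0],"gripper":0}]'|grep -v rot; for i in 1 2 3 4; do python3 -m crank '[{"delta_rot":[0,0,0],"linear":[0,0,0.002],"gripper":0},{"delta_rot":[0,0,0],"linear":[0,0,0],"gripper":0}]'|grep -v rot;done
```

```text
time_s: 10.9
tcp_pos: [0.5574, -0.1174, 0.1087]
wrist_force: [-0.6, -0.1, -0.2]
gripper_width: 0.005
time_s: 11.15
tcp_pos: [0.5579, -0.1174, 0.1077]
wrist_force: [-0.3, 0.4, 0.1]
gripper_width: 0.006
time_s: 11.4
tcp_pos: [0.5582, -0.1173, 0.106]
wrist_force: [-0.6, 1.0, 2.1]
gripper_width: 0.007
time_s: 11.65
tcp_pos: [0.5582, -0.1172, 0.104]
wrist_force: [-0.6, 2.4, 3.7]
gripper_width: 0.005
time_s: 11.9
tcp_pos: [0.5583, -0.1171, 0.1038]
wrist_force: [-5.0, 3.9, 13.0]
gripper_width: 0.003
```

```bash
python3 -m crank '[{"delta_rot":[0,0,0],"linear":[0,0,0],"gripper":0},{"delta_rot":[0,0,0],"linear":[0,0,0],"gripper":0},{"delta_rot":[0,0,0],"linear":[0,0,0],"gripper":0},{"delta_rot":[0,0,0],"linear":[0,0,0],"gripper":0},{"delta_rot":[0,0,0],"linear":[0,0,0],"gripper":0},{"delta_rot":[0,0,0],"linear":[0,0,0],"gripper":0},{"delta_rot":[0,0,0],"linear":[0,0,0],"gripper":0},{"delta_rot":[0,0,0],"linear":[0,0,0],"gripper":0},{"delta_rot":[0,0,0],"linear":[0,0,0],"gripper":0},{"delta_rot":[0,0,0],"linear":[0,0,0],"gripper":0}]'|grep -v rot;python3 -m crank '[{"delta_rot":[0,0,0],"linear":[0,0,0],"gripper":0},{"delta_rot":[0,0,0],"linear":[0,0,0],"gripper":0},{"delta_rot":[0,0,0],"linear":[0,0,0],"gripper":0},{"delta_rot":[0,0,0],"linear":[0,0,0],"gripper":0},{"delta_rot":[0,0,0],"linear":[0,0,0],"gripper":0},{"delta_rot":[0,0,0],"linear":[0,0,0],"gripper":0}]'|grep -v rot
python3 - <<'E'
from h import *
im=0
for i in range(3):
    c=snap('scene','scene6'); im=im+c['img'].astype(float)/3
np.save('sc6.npy',im)
cv2.imwrite('pics/s6.png',cv2.resize(im.astype(np.uint8)[185:225,200:300],None,fx=8,fy=8,interpolation=cv2.INTER_CUBIC))
c=snap('top','top6')
cv2.imwrite('pics/t6.png',cv2.resize(c['img'][140:260,240:400],None,fx=5,fy=5,interpolation=cv2.INTER_CUBIC))
E
```

```text
time_s: 13.15
tcp_pos: [0.5583, -0.1171, 0.1038]
wrist_force: [-4.0, 4.4, 12.4]
gripper_width: 0.01
time_s: 13.9
tcp_pos: [0.5583, -0.1172, 0.1038]
wrist_force: [-4.8, 4.7, 11.6]
gripper_width: 0.002
```

View pics/s6.png

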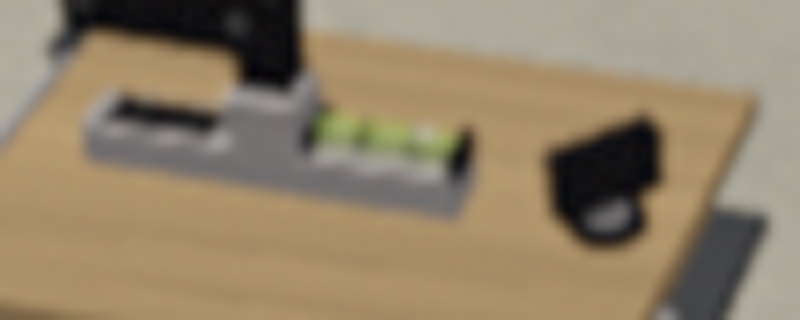

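View pics/t6.png

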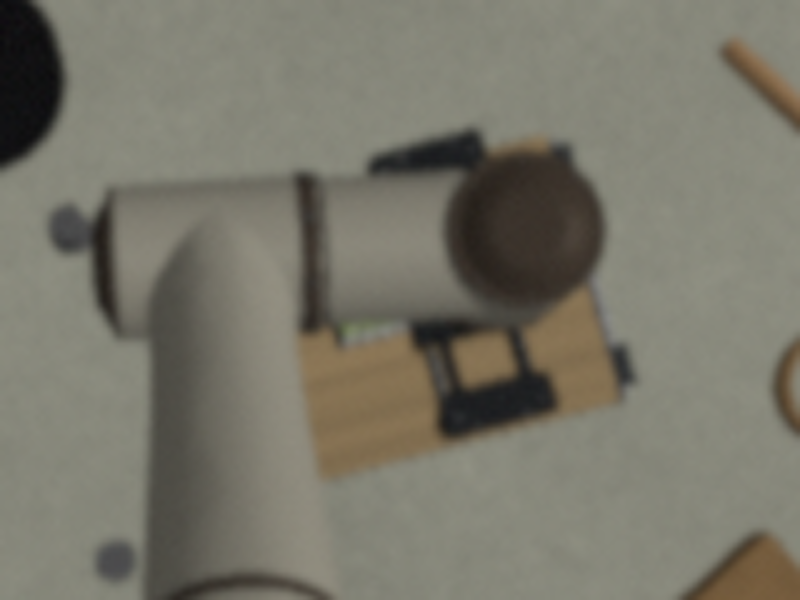

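```bash
cat > prof.py <<'E'
from h import *
def prof(im,p0,p1,n=76,w=2.0):
    p0=np.array(p0,float);p1=np.array(p1,float);d=(p1-p0)/np.linalg.norm(p1-p0);nn=np.array([-d[1],d[0]])
    t=np.linspace(0,1,n)[:,None];k=np.linspace(-w,w,9)
    P=p0+t*(p1-p0)
    m=np.stack([P[:,0][:,None]+k*nn[0],P[:,1][:,None]+k*nn[1]],-1).astype(np.float32)
    return cv2.remap(im.astype(np.float32),m,None,cv2.INTER_CUBIC).mean(1)
E
python3 - <<'E'
from prof import *
im=np.load('sc6.npy'); c=load('scene6')
# expected vial mid and image scale: level centre=press pos, axis 106.5, vial height ~ .061+.002+.025
d=np.array([np.cos(np.radians(106.5)),np.sin(np.radians(106.5)),.02])
b=np.array([.5590,-.1165,.0635+.0245])
for s in (.0195,.036,.046,.056,.0725): print(s,np.round((np.array(proj(c,b+s*d))-[200,185])*8))
pp=prof(im,(200+305/8,185+128/8),(200+475/8,185+148/8),n=69,w=1.5)
for i in range(0,69,2): print(305+i*2.5,np.round(pp[i]).astype(int), round(pp[i][0]/pp[i][1],2))
E
```

```text
0.0195 [323. 122.]
0.036 [364. 128.]
0.046 [390. 132.]
0.056 [415. 136.]
0.0725 [458. 142.]
305.0 [58 65 66] 0.89
310.0 [54 79 74] 0.68
315.0 [ 65 107  97] 0.61
320.0 [ 83 131 122] 0.63
325.0 [ 96 147 137] 0.65
330.0 [105 156 148] 0.67
335.0 [108 160 152] 0.68
340.0 [110 161 153] 0.68
345.0 [105 155 148] 0.68
350.0 [ 96 142 135] 0.68
355.0 [ 85 129 122] 0.66
360.0 [ 81 127 120] 0.64
365.0 [ 86 136 128] 0.63
370.0 [ 96 149 140] 0.64
375.0 [102 156 148] 0.66
380.0 [106 160 152] 0.66
385.0 [106 161 153] 0.66
390.0 [106 161 153] 0.66
395.0 [104 158 150] 0.66
400.0 [102 152 145] 0.67
405.0 [101 145 139] 0.7
410.0 [105 145 139] 0.73
415.0 [112 150 145] 0.75
420.0 [117 156 151] 0.75
425.0 [115 160 153] 0.72
430.0 [111 159 153] 0.69
435.0 [103 156 149] 0.66
440.0 [ 92 145 138] 0.64
445.0 [ 78 124 118] 0.62
450.0 [54 88 84] 0.62
455.0 [33 52 49] 0.65
460.0 [28 35 39] 0.78
465.0 [44 54 67] 0.82
470.0 [ 71  92 111] 0.77
475.0 [ 93 125 149] 0.75
```

```bash
python3 - <<'E'
from h import *
c=load('scene6'); im=np.load('sc6.npy').astype(np.uint8)
a=onz(c,200+548/8-.4,185+152/8-.4,.106);b=onz(c,200+652/8-.4,185+119/8-.4,.106)
print(a,b,np.linalg.norm(a-b),np.degrees(np.arctan2((b-a)[1],(b-a)[0])),(a+b)/2)
t=load('top0'); g=(t['img'][195:225,280:310].max(2)<75); v,u=np.nonzero(g); print(len(u))
P=np.array([onz(t,x+280,y+195,.11)[:2] for x,y in zip(u,v)]); print(P.mean(0)); 
w,V=np.linalg.eigh(np.cov(P.T)); print(np.sqrt(w*12),np.degrees(np.arctan2(V[1,1],V[0,1])))
cv2.imwrite('pics/w.png',cv2.resize(t['img'][195:225,275:315],None,fx=18,fy=18,interpolation=cv2.INTER_CUBIC))
cv2.imwrite('pics/w2.png',cv2.resize(im[192:220,262:292],None,fx=20,fy=20,interpolation=cv2.INTER_CUBIC))
E
```

```text
[ 0.54423226 -0.00344866  0.106     ] [0.50684452 0.01652293 0.106     ] 0.04238758952917272 151.88998857207858 [0.52553839 0.00653714 0.106     ]
82
[0.5194337  0.01407771]
[0.04341502 0.05440779] 132.06757341368277
```

View pics/w.png

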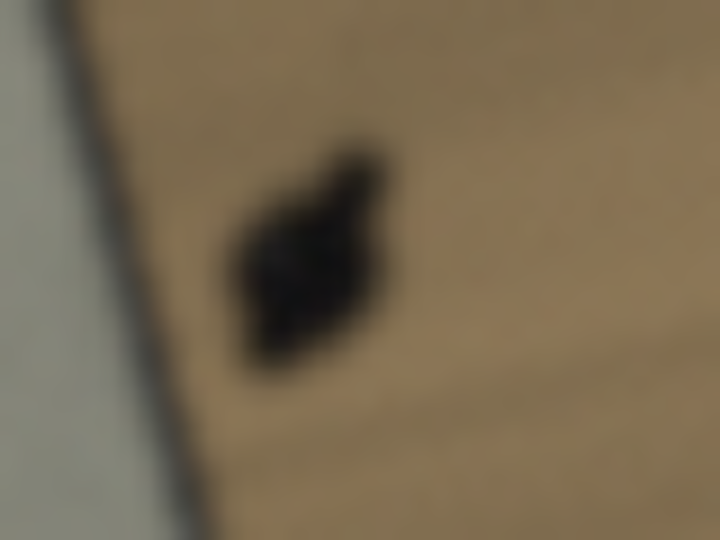

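View pics/w2.png

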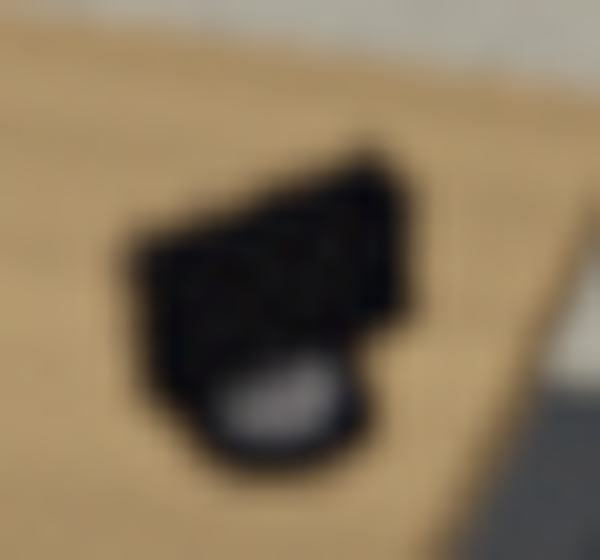

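The bubble is about 14 mm towards the wing: the lines are at 358 and 408 in the crop and the bubble at about 418. That asks for about 1.2 rad counter-clockwise. Both views put the wing at about -28° world. I rise, tilt the hand to match the sprung shelf, and turn it to the wing.

```bash
python3 -m crank '[{"delta_rot":[0,0,0],"linear":[0,0,-0.005],"gripper":0},{"delta_rot":[0,0,0],"linear":[0,0,-0.03],"gripper":0},{"delta_rot":[0,0,0],"linear":[0,0,-0.03],"gripper":40},{"delta_rot":[0,-0.043,0],"linear":[0,0,0],"gripper":40},{"delta_rot":[0,0,-0.16],"linear":[0,0,0],"gripper":40},{"delta_rot":[0,0,-0.16],"linear":[0,0,0],"gripper":40},{"delta_rot":[0,0,-0.16],"linear":[0,0,0],"gripper":40},{"delta_rot":[0,0,-0.16],"linear":[0,0,0],"gripper":40},{"delta_rot":[0,0,-0.154],"linear":[0,0,0],"gripper":40},{"delta_rot":[0,0,0],"linear":[0,0,0],"gripper":40}]'|grep -v rot; python3 - <<'E'
from h import *
c=load('top0');print(onz(c,275-.5+317/18,195-.5+262/18,.11))
goto([.5225,.0055,.14],-28)
print(r.sense()['joints'].round(1))
E
```

```text
time_s: 15.35
tcp_pos: [0.5576, -0.1177, 0.166]
wrist_force: [-0.0, -0.4, 0.0]
gripper_width: 0.399
[0.52179553 0.00690017 0.11      ]
t 15.35 tcp [ 0.5576 -0.1177  0.166 ] yaw -28.08 tilt [-0.0135  0.0411 -0.9991] F [-0.  -0.4  0. ] g 0.399
tool shift [-0.0881 -0.0913  0.0315]
rz -0.0014
[  3.   20.  -10.2  -2.7 -60.4  60.2]
```

```bash
python3 -m crank '[{"delta_rot":[0,0,0],"linear":[-0.0300,-0.0303,0],"gripper":40},{"delta_rot":[0,0,0],"linear":[-0.0300,-0.0303,0],"gripper":40},{"delta_rot":[0,0,0],"linear":[-0.0281,-0.0307,0.0],"gripper":40},{"delta_rot":[0,0,0],"linear":[0,0,0.015],"gripper":40},{"delta_rot":[0,0,0],"linear":[0,0,0.008],"gripper":40},{"delta_rot":[0,0,0],"linear":[0,0,0],"gripper":40}]'|grep -v rot; python3 - <<'E'
from h import *
goto([.522,.0072,.088],-28)
c=snap('scene','scene7')
cv2.imwrite('pics/s7.png',cv2.resize(c['img'][150:240,190:310],None,fx=6.5,fy=6.5,interpolation=cv2.INTER_CUBIC))
c=snap('top','top7')
cv2.imwrite('pics/t7.png',cv2.resize(c['img'][150:250,230:370],None,fx=5.5,fy=5.5,interpolation=cv2.INTER_CUBIC))
E
```

```text
time_s: 16.1
tcp_pos: [0.5222, 0.0044, 0.1479]
wrist_force: [-0.7, -0.0, 0.5]
gripper_width: 0.403
t 16.1 tcp [0.5222 0.0044 0.1479] yaw -28.08 tilt [-0.0149  0.0404 -0.9991] F [-0.7 -0.   0.5] g 0.403
tool shift [ 0.0004 -0.0007  0.0599]
rz -0.0014
```

View pics/s7.png

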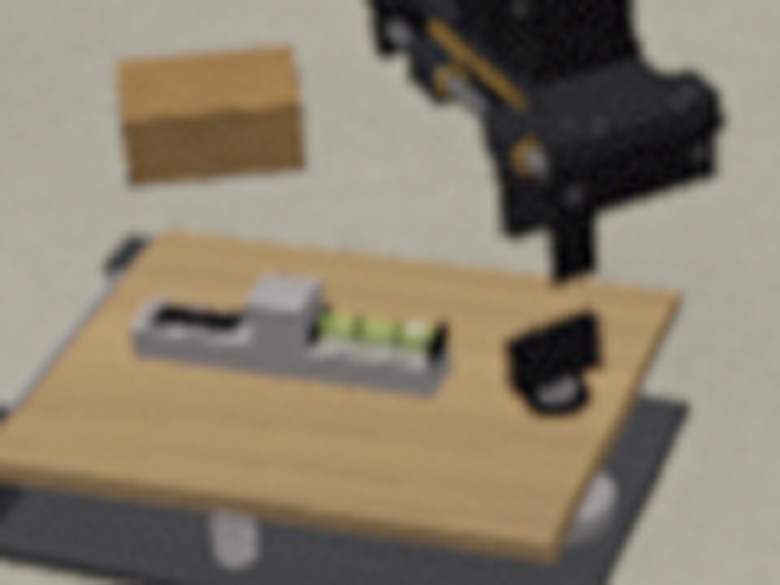

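View pics/t7.png

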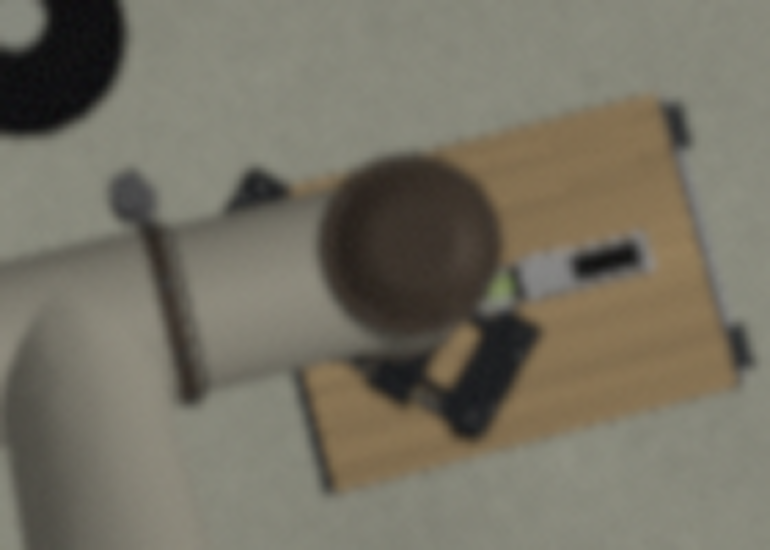

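```bash
python3 - <<'E'
from h import *
c=load('scene7')
for p in ([.5222,.0044,.148],[.522,.0059,.112],[.522,.0072,.082]): print((np.array(proj(c,p))-[190,150])*6.5)
E
```

```text
[548.40363343 250.40261088]
[553.17755973 319.48520359]
[556.92395559 375.56865569]
```

The hand stands over the wing, with the finger at (575,275) and the wing at (555,345) in the crop, and the jaws line up across the wing's thickness. I descend and close while watching the side forces.

```bash
python3 -m crank '[{"delta_rot":[0,0,0],"linear":[0.0005,-0.002,0.025],"gripper":40},{"delta_rot":[0,0,0],"linear":[0,0,0.02],"gripper":40},{"delta_rot":[0,0,0],"linear":[0,0,0.013],"gripper":40},{"delta_rot":[0,0,0],"linear":[0,0,0],"gripper":40}]'; python3 -m crank '[{"delta_rot":[0,0,0],"linear":[0,0,0],"gripper":0},{"delta_rot":[0,0,0],"linear":[0,0,0],"gripper":0},{"delta_rot":[0,0,0],"linear":[0,0,0],"gripper":0},{"delta_rot":[0,0,0],"linear":[0,0,0],"gripper":0},{"delta_rot":[0,0,0],"linear":[0,0,0],"gripper":0}]'; python3 - <<'E'
from h import *
goto()
s=r.sense();print(s['ee_rot'].T@s['wrist_force'],s['moment'])
E
```

```text
time_s: 16.7
tcp_pos: [0.5231, 0.0089, 0.0906]
ee_rot: [[0.883, -0.47, -0.014], [-0.469, -0.882, 0.041], [-0.031, -0.029, -0.999]]
wrist_force: [-0.5, -0.1, -0.6]
gripper_width: 0.402
time_s: 17.32
tcp_pos: [0.5226, 0.0079, 0.0913]
ee_rot: [[0.883, -0.469, -0.014], [-0.468, -0.883, 0.039], [-0.031, -0.028, -0.999]]
wrist_force: [0.3, -4.9, 0.1]
gripper_width: 0.146
t 17.32 tcp [0.5226 0.0079 0.0913] yaw -27.94 tilt [-0.0141  0.0392 -0.9991] F [ 0.3 -4.9  0.1] g 0.146
[ 2.52806424  4.20192209 -0.27390905] [-1.63827566  0.05515211  0.07245031]
```

The gripper closed on 12.7 mm, so the wing is gripped. I turn it about 1.2 rad counter-clockwise.

```bash
python3 -m crank '[{"delta_rot":[0,0,0],"linear":[0,0.001,0],"gripper":0},{"delta_rot":[0,0,-0.15],"linear":[0,0,0],"gripper":0},{"delta_rot":[0,0,-0.15],"linear":[0,0,0],"gripper":0},{"delta_rot":[0,0,-0.15],"linear":[0,0,0],"gripper":0},{"delta_rot":[0,0,-0.15],"linear":[0,0,0],"gripper":0}]'; python3 -m crank '[{"delta_rot":[0,0,-0.15],"linear":[0,0,0],"gripper":0},{"delta_rot":[0,0,-0.15],"linear":[0,0,0],"gripper":0},{"delta_rot":[0,0,-0.15],"linear":[0,0,0],"gripper":0},{"delta_rot":[0,0,-0.15],"linear":[0,0,0],"gripper":0},{"delta_rot":[0,0,0],"linear":[0,0,0],"gripper":0}]'; python3 - <<'E'
from h import *
goto()
s=r.sense();print(s['ee_rot'].T@s['wrist_force'],s['moment'])
E
```

```text
time_s: 17.95
tcp_pos: [0.5224, 0.007, 0.0913]
ee_rot: [[0.993, 0.116, -0.014], [0.116, -0.992, 0.039], [-0.009, -0.04, -0.999]]
wrist_force: [0.5, -8.0, -1.3]
gripper_width: 0.15
time_s: 18.58
tcp_pos: [0.5227, 0.0062, 0.0913]
ee_rot: [[0.757, 0.654, -0.013], [0.654, -0.756, 0.038], [0.015, -0.037, -0.999]]
wrist_force: [1.1, -9.8, -0.5]
gripper_width: 0.145
t 18.57 tcp [0.5227 0.0062 0.0913] yaw 40.83 tilt [-0.0131  0.038  -0.9992] F [ 1.1 -9.8 -0.5] g 0.145
[-5.55263344  8.15263073  0.16238634] [-3.30057094 -0.54063639  0.07225361]
```

```bash
python3 -m crank '[{"delta_rot":[0,0,0],"linear":[0,0,0],"gripper":40},{"delta_rot":[0,0,0],"linear":[0,0,0],"gripper":40},{"delta_rot":[0,0,0],"linear":[0,0,0],"gripper":40},{"delta_rot":[0,0,0],"linear":[0,0,-0.03],"gripper":40},{"delta_rot":[0,0,0],"linear":[0,0,-0.04],"gripper":40},{"delta_rot":[0,0,0.18],"linear":[0,0,0],"gripper":20},{"delta_rot":[0,0,0.18],"linear":[0,0,0],"gripper":20},{"delta_rot":[0,0,0.18],"linear":[0,0,0],"gripper":0},{"delta_rot":[0,0,0.18],"linear":[0,0,0],"gripper":0},{"delta_rot":[0,0,0.18],"linear":[0,0,0],"gripper":0}]'|grep -v rot;  python3 -m crank '[{"delta_rot":[0,0,0.18],"linear":[0,0,0],"gripper":0},{"delta_rot":[0,0,0.18],"linear":[0,0,0],"gripper":0},{"delta_rot":[0,0,0.18],"linear":[0,0,0],"gripper":0},{"delta_rot":[0,0,0.18],"linear":[0,0,0],"gripper":0},{"delta_rot":[0,0,0.18],"linear":[0,0,0],"gripper":0},{"delta_rot":[0,0,0.18],"linear":[0,0,0],"gripper":0},{"delta_rot":[0,0.043,0.015],"linear":[0,0,0],"gripper":0},{"delta_rot":[0,0,0],"linear":[0,0,0],"gripper":0}]'|grep -v rot;python3 - <<'E'
from h import *
goto([.5583,-.1171,.115],-73.5)
c=snap('scene','scene8')
cv2.imwrite('pics/s8.png',cv2.resize(c['img'][150:240,190:310],None,fx=6.5,fy=6.5,interpolation=cv2.INTER_CUBIC))
E
```

```text
time_s: 19.82
tcp_pos: [0.5239, 0.006, 0.1613]
wrist_force: [0.0, -0.2, -0.2]
gripper_width: 0.02
time_s: 20.82
tcp_pos: [0.5234, 0.0062, 0.1611]
wrist_force: [0.6, 0.3, -0.3]
gripper_width: 0.004
t 20.82 tcp [0.5234 0.0062 0.1611] yaw -73.43 tilt [-2.e-04  4.e-04 -1.e+00] F [ 0.6  0.3 -0.3] g 0.004
tool shift [0.1282 0.0017 0.046 ]
rz 0.0012
```

View pics/s8.png

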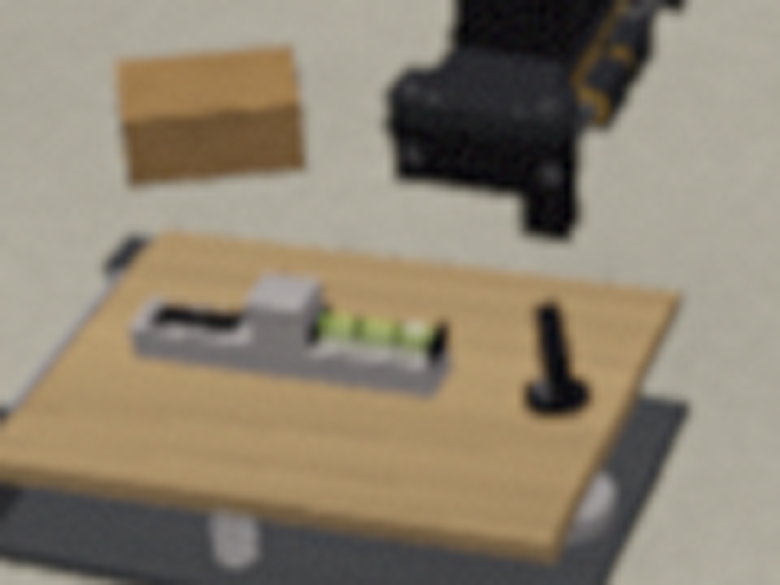

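The wing is now turned edge-on at (553,350) and the level is undisturbed. I press again.

```bash
python3 -m crank '[{"delta_rot":[0,0,0],"linear":[0.03,0,0],"gripper":0},{"delta_rot":[0,0,0],"linear":[0.05,0.001,0],"gripper":0},{"delta_rot":[0,0,0],"linear":[0.048,0,0],"gripper":0},{"delta_rot":[0,0,0],"linear":[0,0,0.025],"gripper":0},{"delta_rot":[0,0,0],"linear":[0,0,0.02],"gripper":0},{"delta_rot":[0,0,0],"linear":[0,0,0.006],"gripper":0},{"delta_rot":[0,0,0],"linear":[0,0,0],"gripper":0}]'|grep -v rot; for i in 1 2 3; do python3 -m crank '[{"delta_rot":[0,0,0],"linear":[0,0,0.002],"gripper":0},{"delta_rot":[0,0,0],"linear":[0,0,0],"gripper":0}]'|grep -v rot;done
```

```text
time_s: 21.75
tcp_pos: [0.5593, -0.1174, 0.1103]
wrist_force: [-0.6, -0.1, 0.5]
gripper_width: 0.005
time_s: 22.0
tcp_pos: [0.5594, -0.1173, 0.1088]
wrist_force: [0.9, -0.7, 0.1]
gripper_width: 0.007
time_s: 22.25
tcp_pos: [0.5595, -0.1174, 0.1066]
wrist_force: [0.3, 1.2, 1.4]
gripper_width: 0.009
time_s: 22.5
tcp_pos: [0.5594, -0.1172, 0.1043]
wrist_force: [0.7, 1.9, 2.4]
gripper_width: 0.008
```

```bash
for i in 1 2 3; do python3 -m crank '[{"delta_rot":[0,0,0],"linear":[0,0,0.0015],"gripper":0},{"delta_rot":[0,0,0],"linear":[0,0,0],"gripper":0}]'|grep -v rot;done
```

```text
time_s: 22.75
tcp_pos: [0.5593, -0.1174, 0.1027]
wrist_force: [-0.5, 3.1, 3.7]
gripper_width: 0.004
time_s: 23.0
tcp_pos: [0.5593, -0.1173, 0.1016]
wrist_force: [-1.4, 2.5, 6.5]
gripper_width: 0.006
time_s: 23.25
tcp_pos: [0.5593, -0.1173, 0.1015]
wrist_force: [-3.3, 5.3, 12.4]
gripper_width: 0.006
```

```bash
python3 -m crank '[{"delta_rot":[0,0,0],"linear":[0,0,0],"gripper":0},{"delta_rot":[0,0,0],"linear":[0,0,0],"gripper":0},{"delta_rot":[0,0,0],"linear":[0,0,0],"gripper":0},{"delta_rot":[0,0,0],"linear":[0,0,0],"gripper":0},{"delta_rot":[0,0,0],"linear":[0,0,0],"gripper":0},{"delta_rot":[0,0,0],"linear":[0,0,0],"gripper":0},{"delta_rot":[0,0,0],"linear":[0,0,0],"gripper":0},{"delta_rot":[0,0,0],"linear":[0,0,0],"gripper":0},{"delta_rot":[0,0,0],"linear":[0,0,0],"gripper":0},{"delta_rot":[0,0,0],"linear":[0,0,0],"gripper":0}]'|grep -v rot;python3 -m crank '[{"delta_rot":[0,0,0],"linear":[0,0,0],"gripper":0},{"delta_rot":[0,0,0],"linear":[0,0,0],"gripper":0},{"delta_rot":[0,0,0],"linear":[0,0,0],"gripper":0},{"delta_rot":[0,0,0],"linear":[0,0,0],"gripper":0},{"delta_rot":[0,0,0],"linear":[0,0,0],"gripper":0},{"delta_rot":[0,0,0],"linear":[0,0,0],"gripper":0},{"delta_rot":[0,0,0],"linear":[0,0,0],"gripper":0},{"delta_rot":[0,0,0],"linear":[0,0,0],"gripper":0}]'|grep -v rot
python3 - <<'E'
from prof import *
im=0
for i in range(5):
    c=snap('scene','scene9'); im=im+c['img'].astype(float)/5
np.save('sc9.npy',im)
cv2.imwrite('pics/s9.png',cv2.resize(im.astype(np.uint8)[185:225,200:300],None,fx=8,fy=8,interpolation=cv2.INTER_CUBIC))
for dy in (0,3,6):
  pp=prof(im,(200+305/8,185+(128+dy)/8),(200+475/8,185+(148+dy)/8),n=69,w=1.0)
  print(dy,[(int(305+i*2.5),int(pp[i][1]),round(float(pp[i][0]/pp[i][1]),2)) for i in range(2,60,2)])
goto()
E
```

```text
time_s: 24.5
tcp_pos: [0.5593, -0.1173, 0.1015]
wrist_force: [-3.5, 5.6, 12.1]
gripper_width: 0.007
time_s: 25.5
tcp_pos: [0.5593, -0.1173, 0.1015]
wrist_force: [-3.2, 4.3, 12.4]
gripper_width: 0.007
0 [(310, 66, 0.83), (315, 83, 0.6), (320, 113, 0.54), (325, 135, 0.57), (330, 152, 0.6), (335, 159, 0.62), (340, 164, 0.63), (345, 161, 0.63), (350, 153, 0.62), (355, 138, 0.6), (360, 127, 0.58), (365, 134, 0.59), (370, 150, 0.65), (375, 165, 0.71), (380, 172, 0.75), (385, 172, 0.77), (390, 170, 0.76), (395, 167, 0.73), (400, 159, 0.68), (405, 144, 0.63), (410, 129, 0.59), (415, 127, 0.57), (420, 139, 0.58), (425, 156, 0.6), (430, 163, 0.62), (435, 167, 0.62), (440, 165, 0.62), (445, 157, 0.61), (450, 133, 0.6)]
3 [(310, 63, 0.78), (315, 85, 0.59), (320, 115, 0.57), (325, 137, 0.6), (330, 152, 0.63), (335, 158, 0.64), (340, 161, 0.64), (345, 158, 0.64), (350, 148, 0.64), (355, 133, 0.61), (360, 124, 0.59), (365, 132, 0.6), (370, 148, 0.65), (375, 161, 0.7), (380, 167, 0.73), (385, 167, 0.74), (390, 166, 0.73), (395, 162, 0.7), (400, 155, 0.66), (405, 139, 0.62), (410, 125, 0.58), (415, 125, 0.57), (420, 138, 0.58), (425, 155, 0.61), (430, 162, 0.62), (435, 166, 0.62), (440, 162, 0.62), (445, 151, 0.61), (450, 124, 0.59)]
6 [(310, 63, 0.76), (315, 88, 0.61), (320, 118, 0.61), (325, 139, 0.63), (330, 152, 0.66), (335, 156, 0.66), (340, 158, 0.67), (345, 154, 0.67), (350, 144, 0.66), (355, 129, 0.64), (360, 122, 0.62), (365, 130, 0.62), (370, 146, 0.65), (375, 156, 0.69), (380, 161, 0.71), (385, 160, 0.71), (390, 160, 0.71), (395, 157, 0.68), (400, 150, 0.65), (405, 134, 0.62), (410, 122, 0.58), (415, 123, 0.57), (420, 137, 0.59), (425, 154, 0.62), (430, 161, 0.63), (435, 163, 0.63), (440, 157, 0.62), (445, 143, 0.61), (450, 112, 0.59)]
t 25.75 tcp [ 0.5593 -0.1173  0.1015] yaw -73.49 tilt [ 1.3e-03 -2.0e-04 -1.0e+00] F [-4.7  4.7 12.7] g 0.006
```

View pics/s9.png

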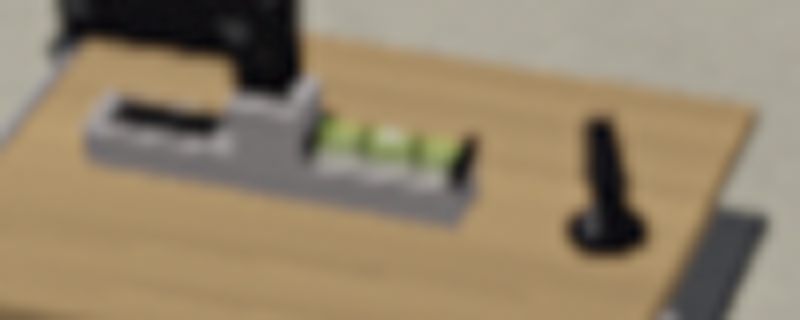

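The bubble sits centred. The lines are at 360.5 and 412.5 in the crop, so the middle is 386.5, and the bubble spans about 371 to 401 with its centre at 386. The press is steady at about 12 N, so I hand the job in.

```bash
python3 - <<'E'
from h import *
print(workorder.finish_job()); goto()
E
```

```text
the job is handed in; nothing more can be done
None
the job is handed in; nothing more can be done
```

The level is lying on the shelf between the hinge and the wing, the bubble is centred, and the job was handed in with the hand still pressing. It took about 26 s of the 72 s allowed; no verdict was reported.

**What I did:**
- I laid the larger grey level lengthwise on the shelf with its vial towards the wing.
- A first press of about 12 N showed the bubble about 14 mm off towards the wing.
- I gripped the wing and turned it 1.2 rad counter-clockwise.
- I then pressed the level alone again with shut fingertips and held.

**Last checks, after the bubble had settled for over 2 s:**
- **Bubble:** its centre is within about 0.3 mm of the middle between the two lines in the averaged scene image.
- **Press:** a steady 12 to 13 N downwards, with about 5 N sideways on each axis. The last 1.5 mm step down moved the tip only 0.1 mm and raised the force from 6.5 to 12.4 N, so the shelf was standing firmly on its foot.
- **Height:** the tip stood at 101.5 mm, against 101 mm expected for a level shelf.
- **Clear of shelf and wing:** the hand was off the wing, and in the last picture the fingers touched only the level's block.

**What went less well:**
- The fingers had not fully closed when I lifted the level, so they held only the top 8 mm of the block. It stayed flat throughout the carry.
- There was up to 10 N of side force while turning the wing.
- The two cameras disagreed by several millimetres on where the wing was.
- I did not measure the bystanders again at the end, but the arm kept clear of them.

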